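Set the shooting board's swivel fence to 30 degrees and lock it

ROBOT

A 6-joint arm with a two-finger parallel gripper is mounted at the origin on the work surface. World frame = base frame: x ahead of the robot, y to its left, z up, the work surface at z = 0. Lengths are in m, angles in rad, forces in N, time in s.
With the tool pointing down it reaches from about 0.325 to 0.9 m from the base axis. Payload 6.1 kg.
Tool frame: the origin (TCP) lies between the finger pads; the fingertips stand 8 mm ahead of it and the grasp point (between the pads) lies 11 mm behind it (tcp_to_tips is the distance from the TCP to the fingertips, in m); z points along the fingers, y is the direction in which the jaws open and shut (so a half turn about z gives the same grasp; the last joint's range is limited). The gripper opens to 85 mm and grips with 20 to 120 N. Pads are 22 mm wide; open, the fingers measure 114 mm over their backs; the gripper's body (76 mm by 85 mm) begins 54 mm behind the grasp point. The pads swing forward as they close: fully open they stand 13 mm farther back than shut.
Start: joints at [-1.436, 0.22, 1.526, -0, 1.395, -0.126], TCP at [0.161, -0.604, 0.239] pointing down, gripper open.
Joint ranges: [-2.98, 2.98], [-0.91, 2.08], [0.09, 2.57], [-1.24, 4.39], [0.2, 2.65], [-2.68, 2.68]. Speed limits (rad/s): [2.57, 2.57, 3.01, 3.14, 3.14, 3.14].

INTERFACE

Orientations are given as a unit quaternion [x, y, z, w].
In Python, from bench import * gives the robot as it stands.
- The arm moves only by the tool move_arm, never from a script. Its argument "plan" is a list of rows, each an object with "grip": the finger opening in mm, from 0 to 85.4; "slide": the shift along the tool's x, y, z in mm, a list of three; "rotation": the turn, a rotation vector about the tool's x, y, z in units of 5 degrees (1.0 is 5 degrees), a list of three. A call has 1 to 8 rows; each row is the pose to reach, as a shift and turn from the pose commanded when the call began, along the tool's axes at that moment; what a row does not reach only later rows make up. A row lasts 1/10 s, in which the tool goes at most 50 mm and 8.59 degrees, less where a joint would pass 70% of its speed; a pose out of reach is approached as far as the arm can. A call with a gripper value outside its range is refused whole. The fingers move at their own pace and stop on an object; the grip force is fixed at half the most. Time passes only in rows, so rows that repeat a pose let the fingers close. It gives the time, the measured TCP pose, the force and the opening at its end, in the units of the state.
- observe(): the state, without advancing time (a new reading comes with each control period).
- get_image(name): name is "side" or "top"; returns a dict with "frame" (400x640x3 uint8, red, green, blue), "range_z" (400x640 float32, m along the optical axis (not along the pixel's ray), 0 where there is no reading), "vfov" (degrees; the focal length in pixels is half the picture's height over the tangent of half this angle, whatever the lens; pixels are square), "cx", "cy" (the principal point, pixels), "T" (4x4, takes a point from camera to world coordinates). Camera axes: x right, y down, z forward; pixel columns grow to the right and rows downward; lengths in m; the calibration is good to about 2 mm. A picture is of the moment at which its call begins.
- job_done(): hands the job in, once; it reports no verdict.
The state is a dict: "time_s": time; "joints": joint angles; "joint_vel": joint speeds; "joint_torque": joint torques, N m; "tcp_pos": TCP position; "eef_rot": TCP orientation; "wrist_force": force on the tool from outside, world axes, zero at the start; "wrist_torque": the same for the moment, N m; "finger_gap": opening from 0.0 (shut) to 1.0 (fully open).
Only numpy, scipy, OpenCV 4.12 (cv2) and the standard library are available. Lean on these libraries where they do the work, as an engineer would, in place of code of your own. Each camera call takes 0.05 s, during which the arm holds its last target.

TASK

Set the shooting board's fence for a 30 degree mitre: slacken the black wing knob fully so that the fence swings freely (never drag it while it is clamped), swing the fence until its pointer stands at the 30 degree line of the scale, and tighten the knob again firmly by feel, as a joiner would by hand, neither just nipped up nor wrung hard, without disturbing that setting. Leave the plane, batten, mallet and try square where they lie.

Things in the scene. Friction and masses are not known exactly. Their poses are not given: they have to be found in the camera images.
- board: Shooting board, fixed to the bench. Plywood deck 400 mm (x) by 335 mm (y), top 36 mm above the bench; on its right (-y) side runs the plane's chute, 18 mm high. Origin on the bench under the board; x away from the robot, y left, z up, yaw up to 15 degrees either way. Fence pivot at (30, -130) mm, knob axis at (91, -15) mm.
- pivot (a point): Centre of the fence's vertical pivot, at the height of the deck's top (36 mm above the bench).
- mark30 (a point): On the 30 degree line, on the deck, 268 mm from the pivot. The brass scale lies 263 to 293 mm from the pivot: long black lines at 0 (fence along the board's +y, square to the chute), 15, 30 and 45 degrees, short ones every 5; angles grow as the fence's free end comes towards the robot (counter-clockwise from above).
- fence: Swivel fence: aluminium bar 20 mm thick, 34 mm high, reaching 245 mm from the pivot, with a slotted quadrant plate (6 mm thick, radius 158 mm) on its far side. Origin at the pivot on the deck; y along the bar's middle to the free end, z up. Angle = its yaw less the board's; range -2 to 48 degrees, starts at 0 to 16. Slack, it swings with 0.6 N m and stays where left; clamped, it holds.
- pointer (a point): Tip of the thin steel pointer at the fence's free end, on the deck, 262 mm from the pivot on the bar's middle line.
- fence_grip (a point): Middle of the bar's section 205 mm from the pivot, 17.5 mm above the deck and as far below the bar's top: clear of the quadrant, good to hold from above across the bar's 20 mm or to push from either side.
- clamp: Black wing knob with its screw (right-hand steep thread, 5 mm a turn) and steel collar, upright through the quadrant's arc slot; it stays put when the fence swings. Origin on its axis under the collar, 42 mm above the bench; x along the wings, z up. Counter-clockwise from above slackens. It is found clamped, less firmly than it should be, and is slack after up to 0.85 rad of turning.
- wings (a point): Centre of the knob's wings, on its axis, 88 mm above the bench. Flat wings 60 mm long (along the knob's x), 12 mm thick, 24 mm high, 26 mm hub in the middle reaching 2 mm above them, 18 mm neck below. Take them from above across the thickness. All around within 100 mm stays lower than 77 mm.
- collar (a point): On the axis under the collar (34 mm wide). Slack, the knob turns with 0.03 N m. From where the collar bites, clamping grows by 71 N and the moment needed to keep the knob turning slowly by 0.53 N m per radian: firm is 78 N, 0.58 N m (58 to 98 N, 0.43 to 0.72 N m), some 1.1 rad past the bite; 150 N spoils the thread. If the hand stops abruptly the moment read may be up to 0.25 N m less.
- plane: Bystander: iron bench plane 245 mm long lying on its side in the chute, 62 mm high there. Origin under its sole.
- batten: Bystander: hardwood batten 300 x 45 x 20 mm on the bench, left of the board. Origin under its middle.
- square: Bystander: try square, 105 mm stock and 150 mm blade, on the bench at the far left. Origin under the stock.
- mallet: Bystander: joiner's mallet, 110 x 60 x 70 mm head, lying on the bench right of the board. Origin under it, in the handle.

How it is judged:
By the outcome, as a careful person would: the job done as asked, in the order asked, and still so for the second after the job is handed in, with the robot touching nothing.
It also fails if it takes over 70 s, if anything falls off the work surface, if the arm or the gripper's body presses on something with over 40 N, if the wrist force passes 120 N, or if a joint passes its speed limit or range.

## Working session

There is one attempt and no reset: what is moved stays moved. The work goes in short steps, Python scripts to look and compute and a tool call to move; the robot and the scene stay as the last step left them, time stands still between calls to the robot, and variables do not carry over. Pictures are saved under pics/ and viewed, and the job is handed in when it is done.

Besides the shell and the picture viewer there is one more tool, called by a JSON object that holds its "method" and its "body", one argument or row to a line. move_arm: Moves the arm, as the interface text tells. Its arguments: {"type":"object","properties":{"plan":{"type":"array","items":{"type":"object","properties":{"grip":{"type":"number"},"slide":{"type":"array","items":{"type":"number"}},"rotation":{"type":"array","items":{"type":"number"}}}}}},"required":["plan"]}

```bash
ls; mkdir -p pics
cat > h.py <<'E'
from bench import *
import numpy as np, cv2
def cam(n):
    d=get_image(n); d['f']=200/np.tan(np.radians(d['vfov'])/2); return d
def save(d,p,crop=None,s=1):
    im=d['frame'][:,:,::-1]
    if crop: x0,y0,x1,y1=crop; im=im[y0:y1,x0:x1]
    cv2.imwrite(p,cv2.resize(im,None,fx=s,fy=s,interpolation=cv2.INTER_CUBIC))
def plane(d,u,v,z):
    r=d['T'][:3,:3]@np.array([(u-d['cx'])/d['f'],(v-d['cy'])/d['f'],1]); o=d['T'][:3,3]
    return o+r*(z-o[2])/r[2]
def proj(d,p):
    q=np.linalg.inv(d['T'])@np.r_[p,1]; return q[:2]/q[2]*d['f']+[d['cx'],d['cy']]
def cloud(d):
    v,u=np.mgrid[:400,:640]; z=d['range_z']
    P=np.stack([(u-d['cx'])/d['f']*z,(v-d['cy'])/d['f']*z,z],-1)
    return P@d['T'][:3,:3].T+d['T'][:3,3]
E
python3 - <<'E'
from h import *
for n in('top','side'):
    d=cam(n); save(d,f'pics/{n}0.png'); print(n,d['T'],d['f'],d['cx'],d['cy'])
print(observe())
E
```

```text
pics
top [[-0.01111549 -0.99791277  0.06361242  0.49090681]
 [-0.99981697  0.01010098 -0.01624777  0.04488073]
 [ 0.01557131 -0.06378138 -0.99784241  1.54056131]
 [ 0.          0.          0.          1.        ]] 394.1812959380323 323.2230177759203 207.45373790902875
side [[-0.84366309 -0.27549085  0.46080081 -0.02064313]
 [-0.53672309  0.45307624 -0.71179368  0.96320389]
 [-0.01268525 -0.84783649 -0.530106    0.75201689]
 [ 0.          0.          0.          1.        ]] 430.48097792775286 315.9287774401061 212.74853861726552
{'time_s': 0.1, 'joints': array([-1.43612294e+00,  2.21172481e-01,  1.52744326e+00,  1.96694953e-05,
        1.39469126e+00, -1.26105334e-01]), 'joint_vel': array([-0.00011382, -0.0012485 , -0.00257856, -0.00023655,  0.00051208,
        0.00023966]), 'joint_torque': array([ 1.33310623e-03, -4.98245251e+01, -3.90546834e+01, -3.00007714e-04,
        5.66099770e-03, -4.17416672e-06]), 'tcp_pos': array([ 0.16107684, -0.60336661,  0.23832128]), 'eef_rot': array([ 9.91511205e-01,  1.30018443e-01,  6.00892507e-06, -8.57207651e-04]), 'wrist_force': array([ 0.41979545, -0.23559942, -0.1147365 ]), 'wrist_torque': array([ 0.02857317, -0.06618746, -0.03520367]), 'finger_gap': 1.0000798425147162}
```

View pics/top0.png

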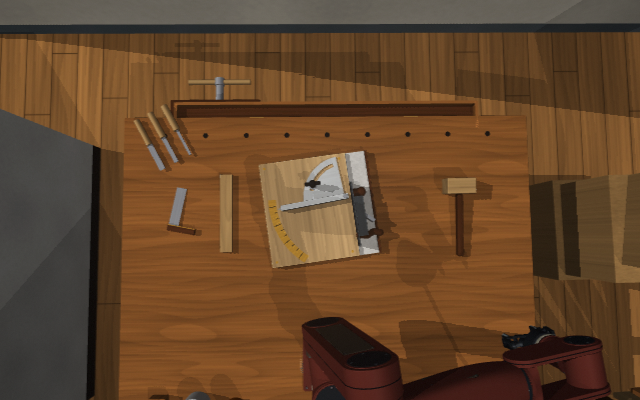

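View pics/side0.png

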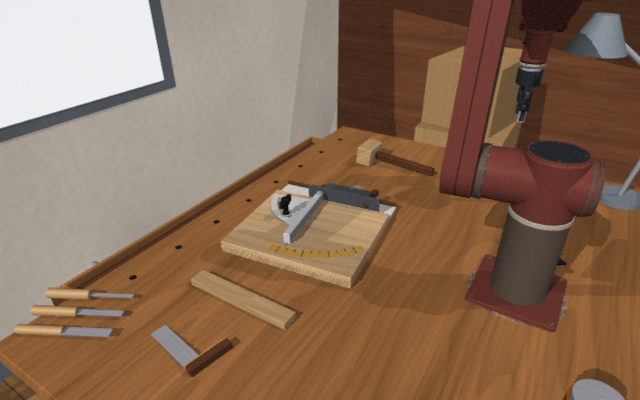

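The top view shows the board centred near (320,210), the knob near (312,184), the fence from (350,196) to (282,209), and the scale arc (272,203)–(305,260). I'll zoom in next.

Run:
```python
from h import *
d=cam('top'); save(d,'pics/t1.png',(250,140,390,275),5.5)
s=cam('side'); save(s,'pics/s1.png',(215,175,405,290),4.2)
import pickle; pickle.dump((d,s),open('c0.pkl','wb'))
P=cloud(d)
for u,v in((312,184),(282,209),(320,230),(300,175)): print(u,v,P[v,u])
# deck mask
m=(abs(P[...,2]-.036)<.004)&(abs(P[...,0]-.52)<.3)&(abs(P[...,1]-.05)<.3)
m=m.astype(np.uint8); n,l,st,c=cv2.connectedComponentsWithStats(m)
i=1+np.argmax(st[1:,4]); print(st[i])
```

```text
312 184 [0.66864852 0.0616275  0.10701775]
282 209 [0.58032126 0.17468455 0.07179666]
320 230 [0.50088606 0.03359093 0.03182004]
300 175 [0.71233502 0.10812772 0.03817345]
[ 259  153  101  115 5928]
```

View pics/t1.png

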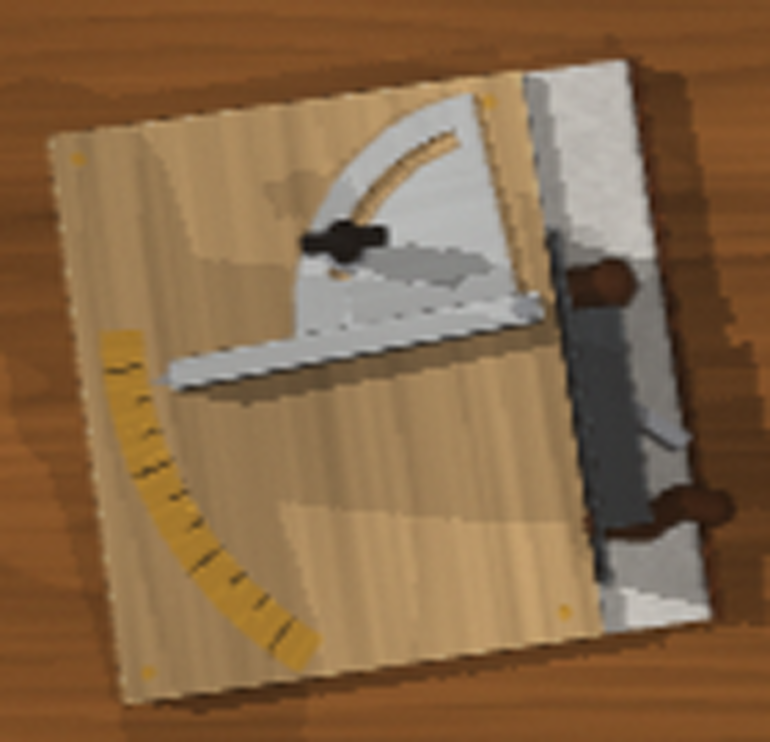

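View pics/s1.png

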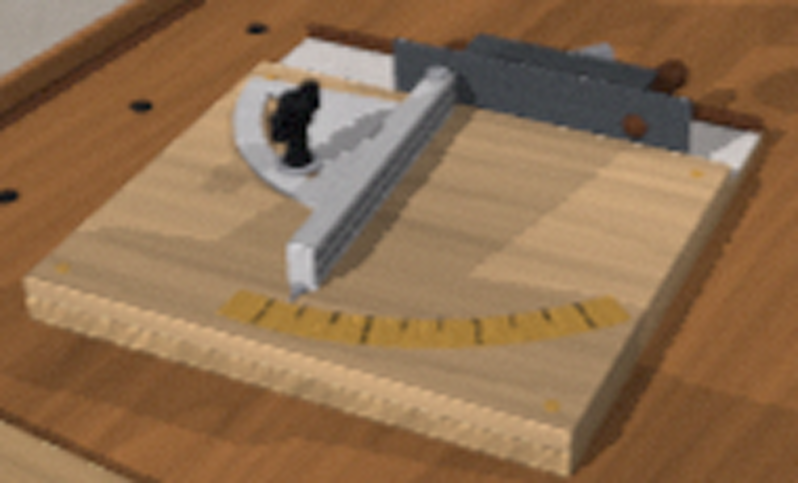

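The top crop shows the knob at about (345,241), the pivot at about (527,305) and the long lines at about (123,369), (152,469), (203,561) and (281,636). In the side crop the same lines are at about (263,311), (366,330), (478,331) and (590,316). Next I'll compute the board pose.

```bash
cat > pose.py <<'E'
from h import *
import pickle
from scipy.optimize import least_squares
d,s=pickle.load(open('c0.pkl','rb'))
def full(c,o,k): return (np.array(c)+.5)/k+np.array(o)-.5
def fit(pts,loc):
    A=np.array(loc);B=np.array(pts)[:,:2]
    f=lambda q:((np.c_[np.cos(q[2])*A[:,0]-np.sin(q[2])*A[:,1],np.sin(q[2])*A[:,0]+np.cos(q[2])*A[:,1]]+q[:2])-B).ravel()
    r=least_squares(f,[.55,.03,.1]); return r.x,f(r.x).reshape(-1,2)*1e3
C=[(.2,.1675),(.2,-.1675),(-.2,.1675),(-.2,-.1675)]
T=[full(c,(250,140),5.5) for c in((50,138),(525,75),(127,703),(600,632))]
S=[full(c,(215,175),4.2) for c in((262,66),(25,281),(733,168),(570,440))]
print(*fit([plane(d,*p,.036) for p in T],C))
# side near corners: far-left, near-left,near-right (bottom=left) 
S=[full(c,(215,175),4.2) for c in((25,281),(570,440),(733,168))]
print(*fit([plane(s,*p,.036) for p in S],[C[0],C[2],C[3]]))
piv=np.array([.03,-.13]); M=[]
for a in np.radians([0,15,30,45]): M.append(piv+.278*np.array([-np.sin(a),np.cos(a)]))
T=[full(c,(250,140),5.5) for c in((123,369),(152,469),(203,561),(281,636))]
S=[full(c,(215,175),4.2) for c in((263,311),(366,330),(478,331),(590,316))]
bt,e=fit([plane(d,*p,.037) for p in T],M);print(bt,e)
bs,e=fit([plane(s,*p,.037) for p in S],M);print(bs,e)
E
python3 pose.py
```

```text
[0.5794258  0.07546718 0.1275882 ] [[ 2.49899819  0.51712482]
 [ 3.28077431  1.02289346]
 [-1.88731867  2.14745008]
 [-3.89245383 -3.68746837]]
[0.57702785 0.0830831  0.12965083] [[ 2.77735134  1.66701415]
 [-1.45462585  0.13825129]
 [-1.32272548 -1.80526544]]
[0.58107772 0.06478904 0.13165486] [[-0.3004604  -0.5411565 ]
 [-0.85130501  0.44942964]
 [ 0.15643721 -0.97954849]
 [ 0.9953282   1.07127534]]
[0.58132755 0.06616703 0.13145265] [[-0.08978637 -0.31317662]
 [-0.70365004 -0.63675102]
 [-1.03969323  0.11161049]
 [ 1.83312964  0.83831715]]
```

```bash
cat >> pose.py <<'E'
b=np.array([.5812,.0655]);y=.1315
R=np.array([[np.cos(y),-np.sin(y)],[np.sin(y),np.cos(y)]])
W=lambda p:b+R@np.array(p)
knob=W((.091,-.015));piv=W((.03,-.13))
print('knob',knob,'piv',piv)
im=d['frame'].astype(int); P=cloud(d)
v,u=np.mgrid[:400,:640]
m=(im.sum(2)<110)&(abs(u-312)<14)&(abs(v-184)<8)
vv,uu=np.nonzero(m); q=np.array([plane(d,a,c,.100)[:2] for a,c in zip(uu,vv)])
print(len(q),q.mean(0)); w,V=np.linalg.eigh(np.cov(q.T)); print(w,np.degrees(np.arctan2(V[1,1],V[0,1])))
# pointer tip
for n,c in(('t',plane(d,*full((157,381),(250,140),5.5),.037)),('s',plane(s,*full((294,296),(215,175),4.2),.037))):
    r=R.T@(c[:2]-piv); print(n,c,np.linalg.norm(r),np.degrees(np.arctan2(-r[0],r[1])))
im=s['frame'].astype(int)
m=(im.sum(2)<110)&(abs(u-285)<12)&(abs(v-205)<16)
m=m.astype(np.uint8);cv2.imwrite('pics/m.png',cv2.resize(d['frame'][165:200,290:335,::-1],None,fx=16,fy=16,interpolation=cv2.INTER_NEAREST))
E
python3 pose.py|tail -5
```

```text
knob [0.67338116 0.06256155] piv [ 0.62798676 -0.05944398]
60 [0.67204462 0.06149957]
[3.14651786e-05 1.78503121e-04] 97.09983101857343
t [0.58311061 0.19247405 0.037     ] 0.255883888445395 2.5662048732207094
s [0.58411173 0.19292672 0.037     ] 0.25615617884388303 2.327991433784556
```

View pics/m.png

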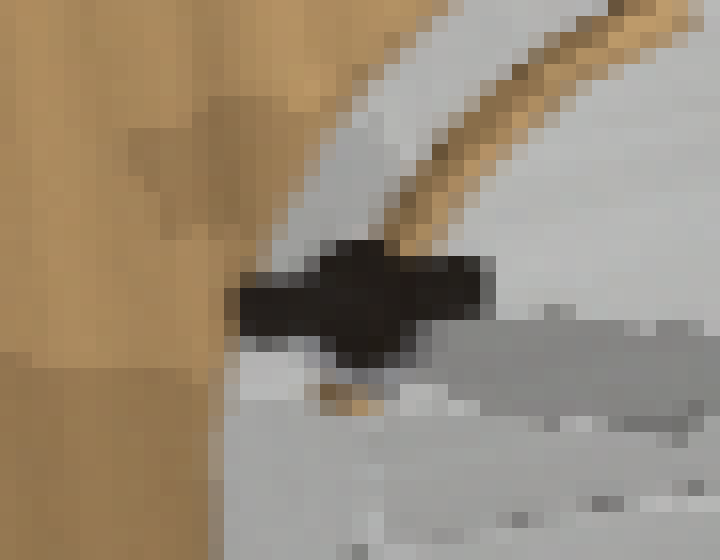

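```bash
cat >> h.py <<'E'
from scipy.spatial.transform import Rotation as Ro
def yaw(o): x=Ro.from_quat(o['eef_rot']).as_matrix()[:,0]; return np.degrees(np.arctan2(x[1],x[0]))
def togo(p,psi):
    """slide(mm) and rotvec(5deg units) to TCP p, tool down with tool-x yaw psi deg"""
    o=observe(); R=Ro.from_quat(o['eef_rot']); a=np.radians(psi)
    G=Ro.from_matrix(np.array([[np.cos(a),np.sin(a),0],[np.sin(a),-np.cos(a),0],[0,0,-1]]))
    print('slide',(R.inv().apply(np.array(p)-o['tcp_pos'])*1e3).round(1),'rot',(np.degrees((R.inv()*G).as_rotvec())/5).round(2))
    print('t',o['time_s'],'tcp',o['tcp_pos'].round(4),'yaw',yaw(o).round(2),'F',o['wrist_force'].round(1),'M',o['wrist_torque'].round(2),'gap',round(o['finger_gap'],3),'j',o['joints'].round(2))
E
python3 -c "
from h import *
togo((.6728,.0622,.20),96)"
```

```text
slide [ 666.  -511.2   39.3] rot [-1.000e-02 -1.000e-02 -1.621e+01]
t 0.2 tcp [ 0.1611 -0.6035  0.2386] yaw 14.94 F [-0.6 -0.2  0.5] M [ 0.03 -0.01  0.05] gap 0.996 j [-1.44  0.22  1.53 -0.    1.39 -0.13]
```

{"method": "move_arm", "body": {
  "plan": [
    {"grip": 60, "slide": [666, -511, 0], "rotation": [0, 0, -16.2]},
    {"grip": 60, "slide": [666, -511, 0], "rotation": [0, 0, -16.2]},
    {"grip": 60, "slide": [666, -511, 0], "rotation": [0, 0, -16.2]},
    {"grip": 60, "slide": [666, -511, 0], "rotation": [0, 0, -16.2]},
    {"grip": 60, "slide": [666, -511, 0], "rotation": [0, 0, -16.2]},
    {"grip": 60, "slide": [666, -511, 0], "rotation": [0, 0, -16.2]},
    {"grip": 60, "slide": [666, -511, 0], "rotation": [0, 0, -16.2]},
    {"grip": 60, "slide": [666, -511, 0], "rotation": [0, 0, -16.2]}
  ]
}}

```text
time_s: 1.0
tcp_pos: [0.4058, -0.285, 0.2394]
eef_rot: [0.743, 0.669, 0.0, 0.0]
wrist_force: [0.7, -0.9, -0.1]
finger_gap: 0.704
```

```bash
python3 -c "
from h import *
togo((.6728,.0622,.20),96)"
```

```text
slide [373.1 229.4  39.4] rot [ 0.    0.   -2.39]
t 1.0 tcp [ 0.4058 -0.285   0.2394] yaw 84.03 F [ 0.7 -0.9 -0.1] M [-0.04  0.    0.02] gap 0.704 j [-0.77 -0.09  1.86  0.    1.38 -0.67]
```

{"method": "move_arm", "body": {
  "plan": [
    {"grip": 60, "slide": [373, 229, 0], "rotation": [0, 0, -2.4]},
    {"grip": 60, "slide": [373, 229, 0], "rotation": [0, 0, -2.4]},
    {"grip": 60, "slide": [373, 229, 0], "rotation": [0, 0, -2.4]},
    {"grip": 60, "slide": [373, 229, 0], "rotation": [0, 0, -2.4]},
    {"grip": 60, "slide": [373, 229, 0], "rotation": [0, 0, -2.4]},
    {"grip": 60, "slide": [373, 229, 0], "rotation": [0, 0, -2.4]},
    {"grip": 60, "slide": [373, 229, 0], "rotation": [0, 0, -2.4]},
    {"grip": 60, "slide": [373, 229, 0], "rotation": [0, 0, -2.4]}
  ]
}}

```text
time_s: 1.8
tcp_pos: [0.6513, 0.031, 0.2391]
eef_rot: [0.671, 0.741, -0.0, -0.0]
wrist_force: [1.2, -1.2, 0.0]
finger_gap: 0.705
```

```bash
python3 -c "
from h import *
togo((.6728,.0622,.14),96)"
```

```text
slide [28.9 24.5 99.1] rot [-0.    0.   -0.06]
t 1.8 tcp [0.6513 0.031  0.2391] yaw 95.71 F [ 1.2 -1.2  0. ] M [-0.05 -0.01 -0.02] gap 0.705 j [-0.07  0.28  1.45 -0.    1.41 -0.17]
```

{"method": "move_arm", "body": {
  "plan": [
    {"grip": 60, "slide": [29, 24.5, 0], "rotation": [0, 0, -0.06]},
    {"grip": 60, "slide": [29, 24.5, 50], "rotation": [0, 0, -0.06]},
    {"grip": 60, "slide": [29, 24.5, 99], "rotation": [0, 0, -0.06]},
    {"grip": 60, "slide": [29, 24.5, 99], "rotation": [0, 0, -0.06]},
    {"grip": 60, "slide": [29, 24.5, 99], "rotation": [0, 0, -0.06]}
  ]
}}

```text
time_s: 2.3
tcp_pos: [0.671, 0.0603, 0.1396]
eef_rot: [0.669, 0.743, -0.001, -0.001]
wrist_force: [-0.1, -0.4, 1.2]
finger_gap: 0.704
```

```bash
python3 -c "
from h import *
togo((.6728,.0622,.078),96)
d=cam('side'); save(d,'pics/s2.png',(230,120,400,280),4)
d=cam('top'); save(d,'pics/t2.png',(250,140,390,275),5.5)"
```

```text
slide [ 1.6  2.1 61.6] rot [-0.04 -0.   -0.  ]
t 2.3 tcp [0.671  0.0603 0.1396] yaw 95.99 F [-0.1 -0.4  1.2] M [ 0.06 -0.05 -0.07] gap 0.704 j [-0.03  0.42  1.47  0.    1.25 -0.13]
```

View pics/s2.png

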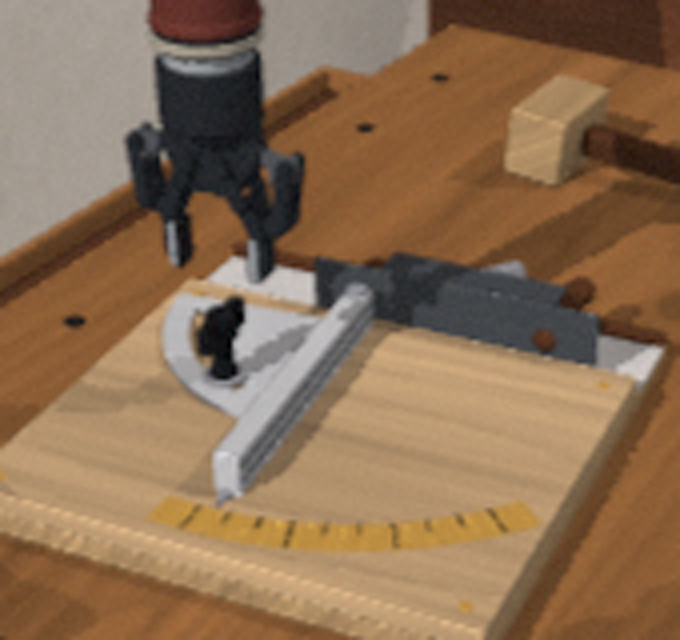

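The side view shows the open fingers at (178,255) and (258,270), straddling a point above the knob (222,325). I'll descend and grasp it.

{"method": "move_arm", "body": {
  "plan": [
    {"grip": 60, "slide": [1, 1.5, 30], "rotation": [0, 0, 0]},
    {"grip": 60, "slide": [1, 1.5, 60], "rotation": [0, 0, 0]},
    {"grip": 60, "slide": [1, 1.5, 61], "rotation": [0, 0, 0]},
    {"grip": 60, "slide": [1, 1.5, 61], "rotation": [0, 0, 0]},
    {"grip": 60, "slide": [1, 1.5, 61], "rotation": [0, 0, 0]}
  ]
}}

```text
time_s: 2.9
tcp_pos: [0.6755, 0.0613, 0.0829]
eef_rot: [0.669, 0.743, 0.002, 0.002]
wrist_force: [1.2, -0.8, -0.0]
finger_gap: 0.703
```

```bash
python3 -c "
from h import *
togo((.6728,.0622,.078),96)
d=cam('side'); save(d,'pics/s3.png',(245,160,335,240),7)
d=cam('top'); save(d,'pics/t3.png',(280,150,350,215),9)"
```

```text
slide [ 1.2 -2.6  4.9] rot [ 0.06  0.01 -0.  ]
t 2.9 tcp [0.6755 0.0613 0.0829] yaw 95.99 F [ 1.2 -0.8 -0. ] M [ 0.01 -0.01 -0.01] gap 0.703 j [-0.03  0.48  1.5   0.    1.15 -0.13]
```

View pics/s3.png

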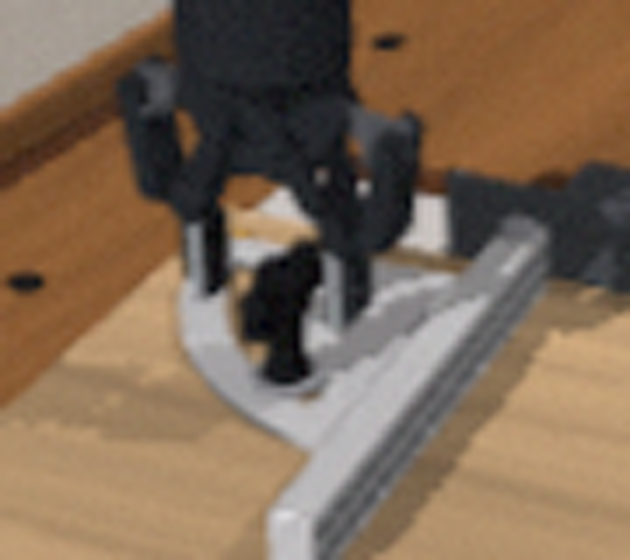

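The fingers at (205,265) and (350,290) straddle the knob at (285,300). I'll settle, then close.

{"method": "move_arm", "body": {
  "plan": [
    {"grip": 60, "slide": [1, -1, 3], "rotation": [0, 0, 0]},
    {"grip": 60, "slide": [1, -1, 3], "rotation": [0, 0, 0]},
    {"grip": 40, "slide": [1, -1, 3], "rotation": [0, 0, 0]},
    {"grip": 34, "slide": [1, -1, 3], "rotation": [0, 0, 0]},
    {"grip": 34, "slide": [1, -1, 3], "rotation": [0, 0, 0]}
  ]
}}

```text
time_s: 3.5
tcp_pos: [0.6722, 0.0625, 0.0762]
eef_rot: [0.669, 0.743, -0.0, -0.0]
wrist_force: [0.1, -0.3, 0.1]
finger_gap: 0.4
```

```bash
python3 -c "
from h import *
togo((.6728,.0622,.078),96)"
```

```text
slide [-0.3  0.6 -1.8] rot [-0. -0.  0.]
t 3.5 tcp [0.6722 0.0625 0.0762] yaw 96.0 F [ 0.1 -0.3  0.1] M [-0.02  0.01 -0.02] gap 0.4 j [-0.02  0.49  1.51  0.    1.15 -0.13]
```

{"method": "move_arm", "body": {
  "plan": [
    {"grip": 28, "slide": [0, 0.5, -1], "rotation": [0, 0, 0]},
    {"grip": 15, "slide": [0, 0.5, -1], "rotation": [0, 0, 0]},
    {"grip": 5, "slide": [0, 0.5, -1], "rotation": [0, 0, 0]},
    {"grip": 0, "slide": [0, 0.5, -1], "rotation": [0, 0, 0]},
    {"grip": 0, "slide": [0, 0.5, -1], "rotation": [0, 0, 0]}
  ]
}}

```text
time_s: 4.0
tcp_pos: [0.6743, 0.0626, 0.0779]
eef_rot: [0.669, 0.743, 0.001, 0.001]
wrist_force: [5.8, 1.0, -2.2]
finger_gap: 0.282
```

```bash
python3 -c "
from h import *
togo((.6728,.0622,.078),96)"
```

```text
slide [-0.3 -1.5 -0.1] rot [ 0.04  0.   -0.  ]
t 4.0 tcp [0.6743 0.0626 0.0779] yaw 96.0 F [ 5.8  1.  -2.2] M [ 0.13 -0.72  0.08] gap 0.282 j [-0.02  0.49  1.5   0.    1.15 -0.13]
```

{"method": "move_arm", "body": {
  "plan": [
    {"grip": 0, "slide": [0, 1.5, 0], "rotation": [0, 0, 0]},
    {"grip": 0, "slide": [0, 1.5, 0], "rotation": [0, 0, 0]},
    {"grip": 0, "slide": [0, 1.5, 0], "rotation": [0, 0, -0.4]},
    {"grip": 0, "slide": [0, 1.5, 0], "rotation": [0, 0, -0.8]},
    {"grip": 0, "slide": [0, 1.5, 0], "rotation": [0, 0, -1.2]}
  ]
}}

```text
time_s: 4.5
tcp_pos: [0.6741, 0.0625, 0.0779]
eef_rot: [0.629, 0.777, -0.0, -0.0]
wrist_force: [-2.1, -0.1, 4.1]
finger_gap: 0.281
```

```bash
python3 -c "
from h import *
togo((.6728,.0622,.078),96)"
```

```text
slide [-0.1 -1.4 -0.1] rot [-0.   -0.    1.21]
t 4.5 tcp [0.6741 0.0625 0.0779] yaw 102.04 F [-2.1 -0.1  4.1] M [-0.04  0.33 -0.32] gap 0.281 j [-0.02  0.49  1.5   0.    1.15 -0.23]
```

{"method": "move_arm", "body": {
  "plan": [
    {"grip": 0, "slide": [0, -0.5, 0], "rotation": [0, 0, -0.6]},
    {"grip": 0, "slide": [0, -0.5, 0], "rotation": [0, 0, -1.2]},
    {"grip": 0, "slide": [0, -0.5, 0], "rotation": [0, 0, -1.8]},
    {"grip": 0, "slide": [0, -0.5, 0], "rotation": [0, 0, -2.4]},
    {"grip": 0, "slide": [0, -0.5, 0], "rotation": [0, 0, -3.0]}
  ]
}}

```text
time_s: 5.0
tcp_pos: [0.6733, 0.0623, 0.078]
eef_rot: [0.522, 0.853, -0.0, -0.0]
wrist_force: [-2.9, -1.7, 7.1]
finger_gap: 0.284
```

```bash
python3 -c "
from h import *
togo((.6728,.0622,.078),96)
d=cam('side'); save(d,'pics/s4.png',(245,160,335,240),7)"
```

```text
slide [ 0.2 -0.5 -0. ] rot [-0.01  0.    4.22]
t 5.0 tcp [0.6733 0.0623 0.078 ] yaw 117.1 F [-2.9 -1.7  7.1] M [-0.18  0.6  -0.19] gap 0.284 j [-0.02  0.49  1.5  -0.    1.15 -0.5 ]
```

View pics/s4.png

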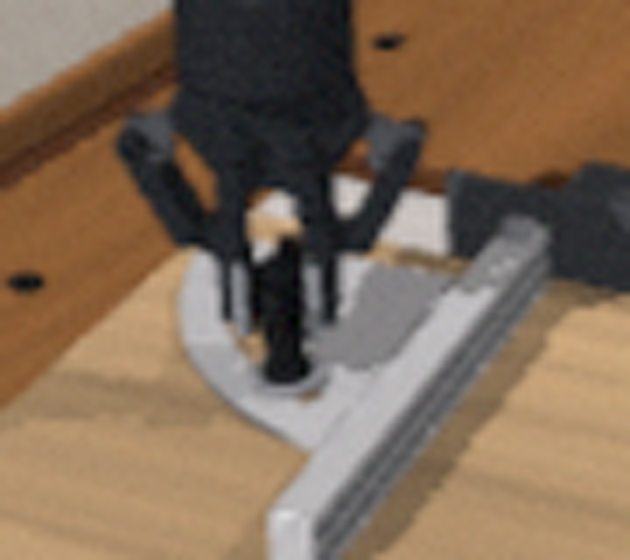

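The knob is turning with the jaws: wings near (288,300) are now almost edge-on to the camera, and the torque is falling. I'll continue.

{"method": "move_arm", "body": {
  "plan": [
    {"grip": 0, "slide": [0, -0.5, -0.2], "rotation": [0, 0, -0.8]},
    {"grip": 0, "slide": [0, -0.5, -0.3], "rotation": [0, 0, -1.6]},
    {"grip": 0, "slide": [0, -0.5, -0.4], "rotation": [0, 0, -2.4]},
    {"grip": 0, "slide": [0, -0.5, -0.4], "rotation": [0, 0, -3.2]},
    {"grip": 0, "slide": [0, -0.5, -0.5], "rotation": [0, 0, -4.0]}
  ]
}}

```text
time_s: 5.55
tcp_pos: [0.6724, 0.0616, 0.0781]
eef_rot: [0.365, 0.931, -0.001, -0.001]
wrist_force: [-3.4, -3.1, 5.2]
finger_gap: 0.284
```

```bash
python3 -c "
from h import *
togo((.6728,.0622,.078),96)"
```

```text
slide [0.2 0.7 0.1] rot [-0.03  0.    8.23]
t 5.55 tcp [0.6724 0.0616 0.0781] yaw 137.16 F [-3.4 -3.1  5.2] M [-0.51  0.71 -0.1 ] gap 0.284 j [-0.02  0.49  1.5  -0.    1.15 -0.85]
```

{"method": "move_arm", "body": {
  "plan": [
    {"grip": 0, "slide": [0, 0, -0.2], "rotation": [0, 0, -0.8]},
    {"grip": 0, "slide": [0, 0, -0.3], "rotation": [0, 0, -1.6]},
    {"grip": 0, "slide": [0, 0, -0.4], "rotation": [0, 0, -2.4]},
    {"grip": 0, "slide": [0, 0, -0.4], "rotation": [0, 0, -3.2]},
    {"grip": 0, "slide": [0, 0, -0.5], "rotation": [0, 0, -4.0]}
  ]
}}

```text
time_s: 6.05
tcp_pos: [0.6719, 0.0607, 0.0784]
eef_rot: [0.198, 0.98, -0.002, -0.001]
wrist_force: [-6.2, -5.2, 5.5]
finger_gap: 0.281
```

```bash
python3 -c "
from h import *
togo((.6728,.0622,.078),96)
d=cam('side'); save(d,'pics/s5.png',(245,160,335,240),7)"
```

```text
slide [-0.2  1.8  0.4] rot [-0.05 -0.   12.23]
t 6.05 tcp [0.6719 0.0607 0.0784] yaw 157.15 F [-6.2 -5.2  5.5] M [-0.97  0.99 -0.07] gap 0.281 j [-0.03  0.49  1.5  -0.    1.16 -1.2 ]
```

View pics/s5.png

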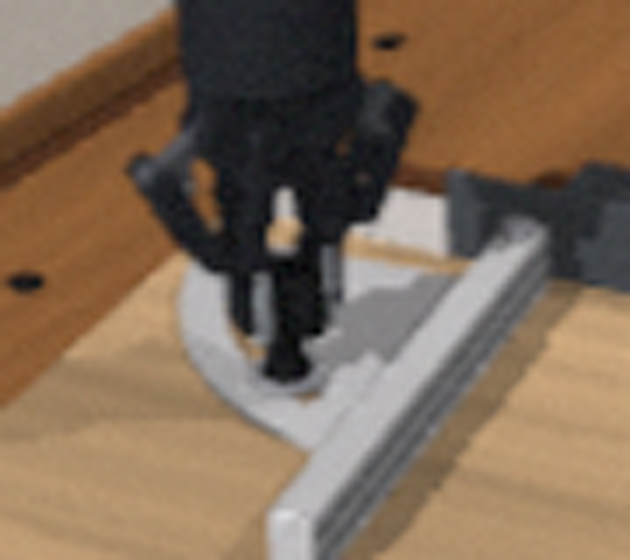

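{"method": "move_arm", "body": {
  "plan": [
    {"grip": 0, "slide": [0.7, -1.5, -0.3], "rotation": [0, 0, -0.5]},
    {"grip": 0, "slide": [0.7, -1.5, -0.5], "rotation": [0, 0, -1.0]},
    {"grip": 0, "slide": [0.7, -1.5, -0.7], "rotation": [0, 0, -1.5]},
    {"grip": 0, "slide": [0.7, -1.5, -0.7], "rotation": [0, 0, -2.0]}
  ]
}}

```text
time_s: 6.5
tcp_pos: [0.6715, 0.06, 0.0786]
eef_rot: [0.112, 0.994, -0.001, -0.001]
wrist_force: [0.0, -2.8, 1.0]
finger_gap: 0.284
```

```bash
python3 -c "
from h import *
togo((.6728,.0622,.078),96)"
```

```text
slide [-0.8  2.4  0.6] rot [-0.03  0.   14.22]
t 6.5 tcp [0.6715 0.06   0.0786] yaw 167.09 F [ 0.  -2.8  1. ] M [-0.63  0.12 -0.01] gap 0.284 j [-0.03  0.48  1.51 -0.    1.15 -1.37]
```

The knob is slack, with the torque near zero. I'll release it and lift.

{"method": "move_arm", "body": {
  "plan": [
    {"grip": 55, "slide": [0, 0, 0], "rotation": [0, 0, 0]},
    {"grip": 55, "slide": [0, 0, 0], "rotation": [0, 0, 0]},
    {"grip": 55, "slide": [0, 0, 0], "rotation": [0, 0, 0]},
    {"grip": 55, "slide": [0, 0, -40], "rotation": [0, 0, 0]},
    {"grip": 55, "slide": [0, 0, -80], "rotation": [0, 0, 0]},
    {"grip": 55, "slide": [0, 0, -80], "rotation": [0, 0, 0]}
  ]
}}

```text
time_s: 7.1
tcp_pos: [0.6763, 0.0614, 0.167]
eef_rot: [0.113, 0.994, 0.001, 0.006]
wrist_force: [1.4, 0.5, 1.0]
finger_gap: 0.643
```

Run:
```python
from h import *
b=np.array([.5812,.0655]);piv=np.array([.62799,-.05944])
yb=np.degrees(.1315)
for a in(2.4,30):
    t=np.radians(a+yb); print(a,'grip pt',piv+.205*np.array([-np.sin(t),np.cos(t)]),'bar yaw',a+yb)
t=np.radians(2.4+yb); p=piv+.205*np.array([-np.sin(t),np.cos(t)])
togo((*p,.16),90+2.4+yb)
d=cam('top'); save(d,'pics/t6.png',(250,140,390,275),5.5)
```

```text
2.4 grip pt [0.59262331 0.14248622] bar yaw 9.934395005970325
30 grip pt [0.5030963  0.10312249] bar yaw 37.534395005970325
slide [99.9 60.1  5.9] rot [ 0.11  0.1  13.41]
t 7.1 tcp [0.6763 0.0614 0.167 ] yaw 166.98 F [1.4 0.5 1. ] M [-0.02 -0.02  0.  ] gap 0.643 j [-0.03  0.39  1.45  0.    1.28 -1.37]
```

View pics/t6.png

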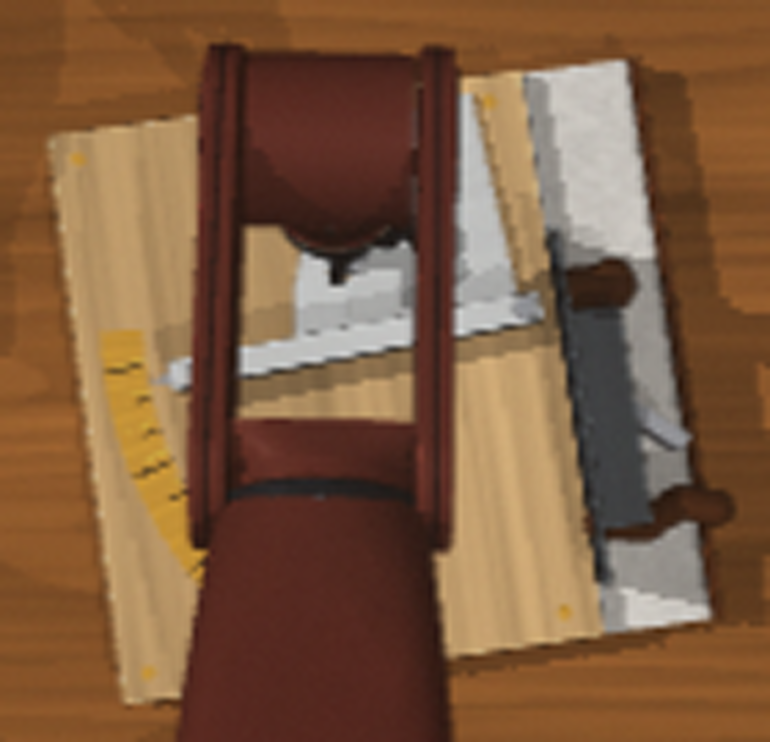

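The fence hasn't moved; its tip is still at (160,380). Next I'll move over its grip point.

{"method": "move_arm", "body": {
  "plan": [
    {"grip": 55, "slide": [100, 60, 0], "rotation": [0.1, 0.1, 13.4]},
    {"grip": 55, "slide": [100, 60, 0], "rotation": [0, 0, 13.4]},
    {"grip": 55, "slide": [100, 60, 0], "rotation": [0, 0, 13.4]},
    {"grip": 55, "slide": [100, 60, 0], "rotation": [0, 0, 13.4]},
    {"grip": 55, "slide": [100, 60, 0], "rotation": [0, 0, 13.4]},
    {"grip": 55, "slide": [100, 60, 0], "rotation": [0, 0, 13.4]},
    {"grip": 55, "slide": [100, 60, 0], "rotation": [0, 0, 13.4]},
    {"grip": 55, "slide": [100, 60, 0], "rotation": [0, 0, 13.4]}
  ]
}}

```text
time_s: 7.95
tcp_pos: [0.5872, 0.1423, 0.1576]
eef_rot: [0.645, 0.764, -0.001, -0.001]
wrist_force: [0.6, 0.1, 0.4]
finger_gap: 0.647
```

```bash
python3 -c "
from h import *
togo((.5926,.1425,.055),99.9)"
```

```text
slide [ -0.7   5.5 102.6] rot [-0.02 -0.   -0.05]
t 7.95 tcp [0.5872 0.1423 0.1576] yaw 99.65 F [0.6 0.1 0.4] M [-0.   -0.04 -0.01] gap 0.647 j [ 0.11  0.24  1.66  0.    1.24 -0.06]
```

{"method": "move_arm", "body": {
  "plan": [
    {"grip": 50, "slide": [0, 5, 30], "rotation": [0, 0, 0]},
    {"grip": 50, "slide": [0, 5, 60], "rotation": [0, 0, 0]},
    {"grip": 50, "slide": [0, 5, 80], "rotation": [0, 0, 0]},
    {"grip": 50, "slide": [0, 5, 95], "rotation": [0, 0, 0]},
    {"grip": 50, "slide": [0, 5, 100], "rotation": [0, 0, 0]},
    {"grip": 50, "slide": [0, 5, 100], "rotation": [0, 0, 0]},
    {"grip": 50, "slide": [0, 5, 100], "rotation": [0, 0, 0]}
  ]
}}

```text
time_s: 8.65
tcp_pos: [0.5938, 0.1431, 0.06]
eef_rot: [0.643, 0.766, 0.001, 0.001]
wrist_force: [0.0, 0.9, 0.0]
finger_gap: 0.581
```

```bash
python3 -c "
from h import *
togo((.5926,.1425,.055),99.9)
d=cam('side'); save(d,'pics/s6.png',(215,150,345,270),5)"
```

```text
slide [-0.4 -1.3  5. ] rot [0.02 0.   0.02]
t 8.65 tcp [0.5938 0.1431 0.06  ] yaw 100.0 F [0.  0.9 0. ] M [-0.04 -0.01  0.03] gap 0.581 j [ 0.11  0.37  1.7   0.    1.07 -0.07]
```

View pics/s6.png

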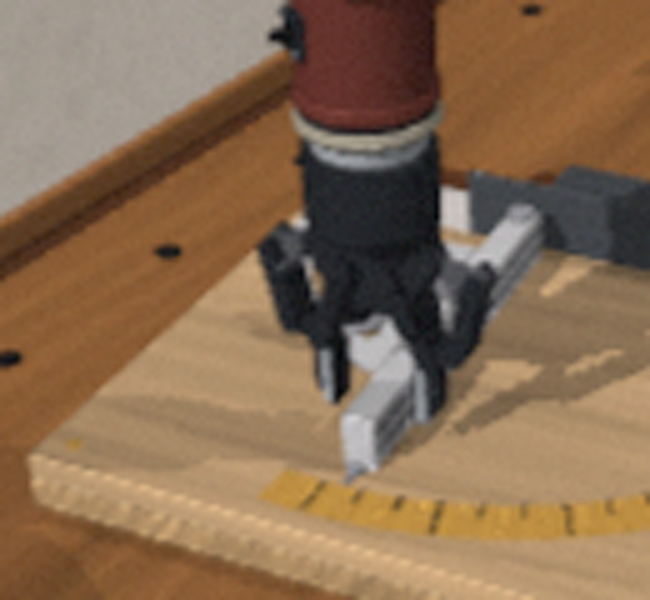

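The fingers at (332,375) and (428,390) straddle the bar. I'll close them gently.

{"method": "move_arm", "body": {
  "plan": [
    {"grip": 35, "slide": [0, -0.6, 2.5], "rotation": [0, 0, 0]},
    {"grip": 25, "slide": [0, -0.6, 2.5], "rotation": [0, 0, 0]},
    {"grip": 18, "slide": [0, -0.6, 2.5], "rotation": [0, 0, 0]},
    {"grip": 10, "slide": [0, -0.6, 2.5], "rotation": [0, 0, 0]},
    {"grip": 0, "slide": [0, -0.6, 2.5], "rotation": [0, 0, 0]},
    {"grip": 0, "slide": [0, -0.6, 2.5], "rotation": [0, 0, 0]}
  ]
}}

```text
time_s: 9.3
tcp_pos: [0.5926, 0.1429, 0.0572]
eef_rot: [0.643, 0.766, 0.0, 0.0]
wrist_force: [-2.4, 0.1, 5.6]
finger_gap: 0.219
```

```bash
python3 -c "
from h import *
togo((.5926,.1425,.055),99.9)
o=observe();p=o['tcp_pos'][:2]-[.62799,-.05944];print(np.linalg.norm(p),np.degrees(np.arctan2(-p[0],p[1]))-7.534)
# arc plan: rotate about pivot; in tool frame: pivot offset
t=observe()
R=Ro.from_quat(o['eef_rot']);
for a in (4,8,12,16,20,24,26,27.6):
    q=Ro.from_euler('z',a,degrees=True).apply(np.r_[p,0])-np.r_[p,0]
    print(a,(R.inv().apply(q)*1e3).round(1),-a/5)
"
```

```text
slide [-0.4 -0.1  2.2] rot [0.   0.   0.02]
t 9.3 tcp [0.5926 0.1429 0.0572] yaw 100.0 F [-2.4  0.1  5.6] M [-0.02  0.41  0.07] gap 0.219 j [ 0.11  0.37  1.7  -0.    1.06 -0.07]
0.2054464579054966 2.373452668464009
4 [ -0.5 -14.3  -0. ] -0.8
8 [ -2.  -28.6  -0. ] -1.6
12 [ -4.4 -42.7  -0. ] -2.4
16 [ -7.9 -56.6  -0. ] -3.2
20 [-12.3 -70.3  -0. ] -4.0
24 [-17.6 -83.6  -0. ] -4.8
26 [-20.6 -90.1  -0. ] -5.2
27.6 [-23.2 -95.2  -0. ] -5.5200000000000005
```

{"method": "move_arm", "body": {
  "plan": [
    {"grip": 0, "slide": [-0.1, -7.2, 0], "rotation": [0, 0, -0.4]},
    {"grip": 0, "slide": [-0.5, -14.3, 0], "rotation": [0, 0, -0.8]},
    {"grip": 0, "slide": [-1.1, -21.5, 0], "rotation": [0, 0, -1.2]},
    {"grip": 0, "slide": [-2.0, -28.6, 0], "rotation": [0, 0, -1.6]},
    {"grip": 0, "slide": [-3.1, -35.7, 0], "rotation": [0, 0, -2.0]},
    {"grip": 0, "slide": [-4.4, -42.7, 0], "rotation": [0, 0, -2.4]},
    {"grip": 0, "slide": [-6.1, -49.7, 0], "rotation": [0, 0, -2.8]},
    {"grip": 0, "slide": [-7.9, -56.6, 0], "rotation": [0, 0, -3.2]}
  ]
}}

```text
time_s: 10.1
tcp_pos: [0.5387, 0.1255, 0.0572]
eef_rot: [0.53, 0.848, 0.001, 0.001]
wrist_force: [0.8, 0.6, 3.1]
finger_gap: 0.22
```

```bash
cat >> h.py <<'E'
def fa():
    o=observe();p=o['tcp_pos'][:2]-[.62799,-.05944]
    print('r',np.linalg.norm(p),'ang pos',np.degrees(np.arctan2(-p[0],p[1]))-7.534,'ang yaw',yaw(o)-90-7.534,'F',o['wrist_force'].round(1),'M',o['wrist_torque'].round(2),'t',o['time_s'])
E
python3 -c "
from h import *
fa(); togo((.5031,.1031,.057),127.5)
R=Ro.from_quat(observe()['eef_rot']); print(R.inv().apply(observe()['wrist_force']))
"
```

```text
r 0.20538130677101782 ang pos 18.230731102260954 ang yaw 18.476937483263406 F [0.8 0.6 3.1] M [ 0.05  0.01 -0.53] t 10.1
slide [ -4.5 -41.8   0.1] rot [ 0.03  0.   -2.3 ]
t 10.1 tcp [0.5387 0.1255 0.0572] yaw 116.01 F [0.8 0.6 3.1] M [ 0.05  0.01 -0.53] gap 0.22 j [ 0.09  0.26  1.86  0.    1.03 -0.37]
[ 0.163138    0.94711621 -3.06523629]
```

{"method": "move_arm", "body": {
  "plan": [
    {"grip": 0, "slide": [-0.1, -7.2, 0], "rotation": [0, 0, -0.4]},
    {"grip": 0, "slide": [-0.5, -14.3, 0], "rotation": [0, 0, -0.8]},
    {"grip": 0, "slide": [-1.1, -21.5, 0], "rotation": [0, 0, -1.2]},
    {"grip": 0, "slide": [-2.0, -28.6, 0], "rotation": [0, 0, -1.6]},
    {"grip": 0, "slide": [-3.1, -35.7, 0], "rotation": [0, 0, -2.0]},
    {"grip": 0, "slide": [-4.1, -40.9, 0], "rotation": [0, 0, -2.3]},
    {"grip": 0, "slide": [-4.1, -40.9, 0], "rotation": [0, 0, -2.3]},
    {"grip": 0, "slide": [-4.1, -40.9, 0], "rotation": [0, 0, -2.3]}
  ]
}}

```text
time_s: 10.9
tcp_pos: [0.5029, 0.1035, 0.0571]
eef_rot: [0.443, 0.897, -0.0, -0.0]
wrist_force: [-3.3, -0.3, 7.8]
finger_gap: 0.219
```

```bash
python3 -c "
from h import *
fa(); 
d=cam('side'); save(d,'pics/s7.png',(225,190,335,280),7)
print([proj(d,[*(np.array([.62799,-.05944])+r*np.array([-np.sin(.1315+np.pi/6),np.cos(.1315+np.pi/6)])),.036]) for r in(.262,.268,.293)])
d=cam('top'); save(d,'pics/t7.png',(250,160,330,270),6)
"
```

```text
r 0.20546380547013454 ang pos 29.97847167122206 ang yaw 29.914936359862075 F [-3.3 -0.3  7.8] M [-0.11  0.72 -0.36] t 10.9
[array([328.2395317 , 250.22019541]), array([328.485913 , 251.5352016]), array([329.53571447, 257.13828683])]
```

View pics/s7.png

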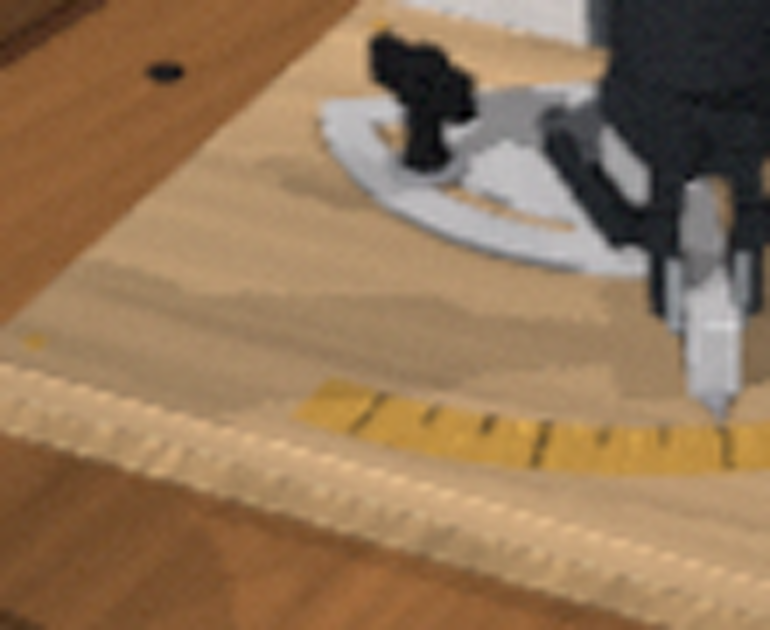

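View pics/t7.png

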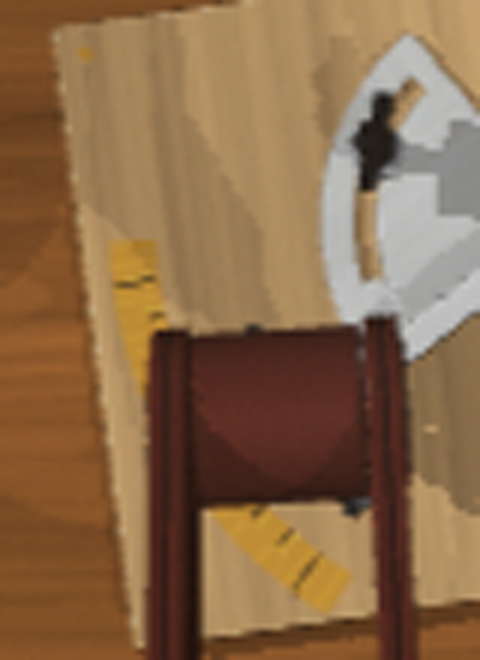

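In the side view the pointer tip at about (720,415) lines up with the 30° line, which runs (724,430)–(729,466). I'll release, lift and measure it clear of the arm.

{"method": "move_arm", "body": {
  "plan": [
    {"grip": 8, "slide": [0, 0, 0], "rotation": [0, 0, 0]},
    {"grip": 22, "slide": [0, 0, 0], "rotation": [0, 0, 0]},
    {"grip": 30, "slide": [0, 0, 0], "rotation": [0, 0, 0]},
    {"grip": 40, "slide": [0, 0, 0], "rotation": [0, 0, 0]},
    {"grip": 50, "slide": [0, 0, 0], "rotation": [0, 0, 0]},
    {"grip": 50, "slide": [0, 0, -40], "rotation": [0, 0, 0]},
    {"grip": 50, "slide": [0, 0, -85], "rotation": [0, 0, 0]},
    {"grip": 50, "slide": [0, 0, -110], "rotation": [0, 0, 0]}
  ]
}}

```text
time_s: 11.8
tcp_pos: [0.5046, 0.1038, 0.17]
eef_rot: [0.442, 0.897, 0.001, 0.002]
wrist_force: [1.8, 0.1, 0.2]
finger_gap: 0.583
```

```bash
python3 -c "
from h import *
togo((.6728,.0622,.16),166)
d=cam('side'); save(d,'pics/s8.png',(300,225,360,270),13)
d=cam('top'); save(d,'pics/t8.png',(250,160,330,270),6)
"
```

```text
slide [-135.4  108.1   10.7] rot [ 0.03  0.04 -7.7 ]
t 11.8 tcp [0.5046 0.1038 0.17  ] yaw 127.5 F [1.8 0.1 0.2] M [0.03 0.02 0.03] gap 0.583 j [ 0.05  0.02  1.88  0.    1.24 -0.6 ]
```

View pics/s8.png

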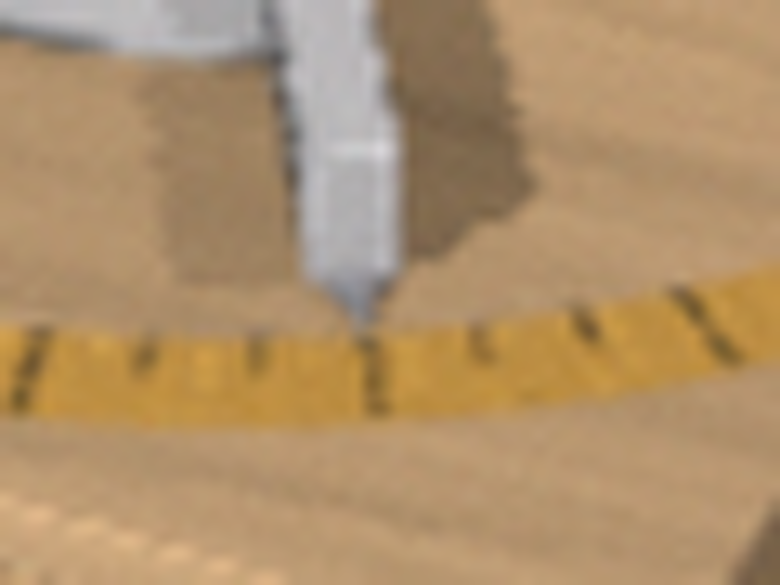

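The pointer tip is at about (362,322) and the 30° line's top end at (370,345), so they agree within about 0.3°. I'll quantify that from the pixels.

```bash
cat > ptr.py <<'E'
from h import *
piv=np.array([.62799,-.05944]);yb=.1315
def ang(p): r=p[:2]-piv; return np.degrees(np.arctan2(-r[0],r[1])-yb),np.linalg.norm(r)*1e3
def run(n):
    d=cam(n); im=d['frame'].astype(float)
    # rectify the deck plane into polar (angle, radius) picture by casting: columns=angle 0.1deg, rows=r 0.5mm
    A=np.arange(-4,50,.1); Rr=np.arange(.248,.298,.0005)
    aa,rr=np.meshgrid(np.radians(A)+yb,Rr)
    X=np.stack([piv[0]-rr*np.sin(aa),piv[1]+rr*np.cos(aa),np.full_like(aa,.0365),np.ones_like(aa)],-1)
    q=X@np.linalg.inv(d['T']).T
    mu=(q[...,0]/q[...,2]*d['f']+d['cx']).astype(np.float32); mv=(q[...,1]/q[...,2]*d['f']+d['cy']).astype(np.float32)
    P=cv2.remap(d['frame'],mu,mv,cv2.INTER_CUBIC)
    cv2.imwrite(f'pics/pol_{n}_{int(observe()["time_s"]*100)}.png',cv2.resize(P[:,:,::-1],(800,400)))
    g=P.astype(float)
    out=[]
    for c in(0,15,30,45):
        s=(Rr>.270)&(Rr<.289); w=abs(A-c)<2.2
        p=g[s][:,w].sum(2).mean(0); k=np.clip(np.median(p)-5-p,0,None); out.append((k*A[w]).sum()/k.sum())
    print(n,'lines',np.round(out,2))
    for lo in(.252,.254,.256,.258):
        s=(Rr>=lo)&(Rr<lo+.003); w=abs(A-30)<4
        p=(g[s][:,w,2]-.75*g[s][:,w,0]).mean(0); k=np.clip(p-np.median(p)-.35*(p.max()-np.median(p)),0,None)
        print('  tip r',lo,'ang',round((k*A[w]).sum()/k.sum(),2),'str',round(p.max()-np.median(p),0))
if __name__=='__main__':
    run('side');run('top')
E
python3 ptr.py; ls pics/pol*
```

```text
side lines [-0.1  14.68 29.68 44.75]
  tip r 0.252 ang 29.55 str 55.0
  tip r 0.254 ang 29.59 str 47.0
  tip r 0.256 ang 29.61 str 36.0
  tip r 0.258 ang 29.52 str 30.0
top lines [4.000e-02 1.285e+01 3.087e+01 4.519e+01]
  tip r 0.252 ang 32.88 str 4.0
  tip r 0.254 ang 33.05 str 5.0
  tip r 0.256 ang 33.4 str 5.0
  tip r 0.258 ang 33.48 str 7.0
pics/pol_side_1195.png
pics/pol_top_1200.png
```

View pics/t8.png

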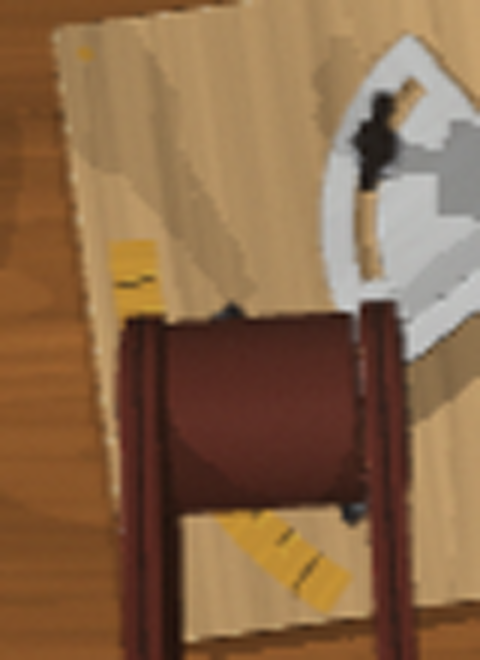

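The side view puts the pointer at 29.57° and the 30° line at 29.68° in the same frame, so they agree to about 0.1°. The arm blocks the top view. Now back to the knob.

{"method": "move_arm", "body": {
  "plan": [
    {"grip": 60, "slide": [-135, 108, 0], "rotation": [0, 0, -7.7]},
    {"grip": 60, "slide": [-135, 108, 0], "rotation": [0, 0, -7.7]},
    {"grip": 60, "slide": [-135, 108, 0], "rotation": [0, 0, -7.7]},
    {"grip": 60, "slide": [-135, 108, 0], "rotation": [0, 0, -7.7]},
    {"grip": 60, "slide": [-135, 108, 0], "rotation": [0, 0, -7.7]},
    {"grip": 60, "slide": [-135, 108, 0], "rotation": [0, 0, -7.7]},
    {"grip": 60, "slide": [-135, 108, 0], "rotation": [0, 0, -7.7]}
  ]
}}

```text
time_s: 12.7
tcp_pos: [0.6696, 0.0624, 0.1642]
eef_rot: [0.123, 0.992, -0.0, -0.002]
wrist_force: [-0.4, 0.2, -0.1]
finger_gap: 0.704
```

```bash
python3 -c "
from h import *
togo((.673,.061,.0785),166)
d=cam('top'); save(d,'pics/t9.png',(250,160,330,270),6)
d=cam('side'); save(d,'pics/s9.png',(245,140,335,240),6)
"; python3 ptr.py
```

```text
slide [-3.9 -0.5 85.7] rot [-0.01 -0.04 -0.02]
t 12.7 tcp [0.6696 0.0624 0.1642] yaw 165.88 F [-0.4  0.2 -0.1] M [ 0.04 -0.04 -0.  ] gap 0.704 j [-0.02  0.39  1.46  0.    1.3  -1.35]
side lines [-0.11 14.7  29.68 44.74]
  tip r 0.252 ang 29.55 str 54.0
  tip r 0.254 ang 29.59 str 49.0
  tip r 0.256 ang 29.61 str 39.0
  tip r 0.258 ang 29.52 str 32.0
top lines [ 0.04 14.94 31.69   nan]
  tip r 0.252 ang 26.38 str 8.0
  tip r 0.254 ang 26.49 str 7.0
  tip r 0.256 ang 26.63 str 7.0
  tip r 0.258 ang 26.28 str 10.0ptr.py:18: RuntimeWarning: invalid value encountered in scalar divide
  p=g[s][:,w].sum(2).mean(0); k=np.clip(np.median(p)-5-p,0,None); out.append((k*A[w]).sum()/k.sum())
```

View pics/t9.png

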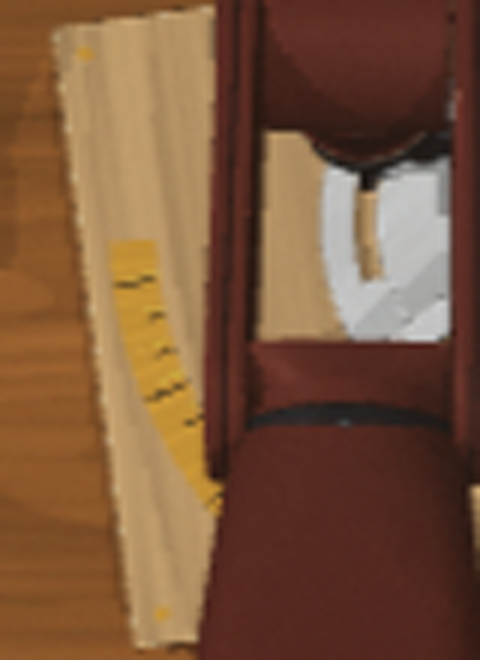

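View pics/s9.png

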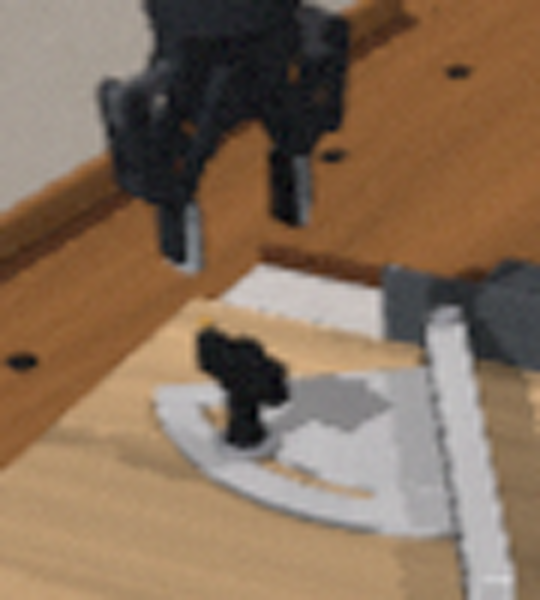

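The pointer hasn't moved. The jaws straddle the knob (240,360) across its wings, so I'll descend and grip.

{"method": "move_arm", "body": {
  "plan": [
    {"grip": 60, "slide": [-2, -0.5, 30], "rotation": [0, 0, 0]},
    {"grip": 60, "slide": [-3, -0.5, 60], "rotation": [0, 0, 0]},
    {"grip": 60, "slide": [-3, -0.5, 80], "rotation": [0, 0, 0]},
    {"grip": 60, "slide": [-3, -0.5, 85], "rotation": [0, 0, 0]},
    {"grip": 60, "slide": [-3, -0.5, 85], "rotation": [0, 0, 0]},
    {"grip": 45, "slide": [-3, -0.5, 85], "rotation": [0, 0, 0]},
    {"grip": 34, "slide": [-3, -0.5, 85], "rotation": [0, 0, 0]},
    {"grip": 34, "slide": [-3, -0.5, 85], "rotation": [0, 0, 0]}
  ]
}}

```text
time_s: 13.7
tcp_pos: [0.6747, 0.0611, 0.0832]
eef_rot: [0.122, 0.993, 0.0, 0.001]
wrist_force: [-0.3, -0.2, 0.4]
finger_gap: 0.397
```

```bash
python3 -c "
from h import *
togo((.673,.061,.0785),166)
"
```

```text
slide [ 1.7 -0.5  4.7] rot [ 0.01  0.03 -0.  ]
t 13.7 tcp [0.6747 0.0611 0.0832] yaw 166.0 F [-0.3 -0.2  0.4] M [-0.01 -0.03 -0.01] gap 0.397 j [-0.03  0.48  1.5  -0.    1.16 -1.35]
```

{"method": "move_arm", "body": {
  "plan": [
    {"grip": 34, "slide": [0.5, 0, 3], "rotation": [0, 0, 0]},
    {"grip": 28, "slide": [0.5, 0, 3], "rotation": [0, 0, 0]},
    {"grip": 15, "slide": [0.5, 0, 3], "rotation": [0, 0, 0]},
    {"grip": 0, "slide": [0.5, 0, 3], "rotation": [0, 0, 0]},
    {"grip": 0, "slide": [0.5, 0, 3], "rotation": [0, 0, 0]}
  ]
}}

```text
time_s: 14.2
tcp_pos: [0.6732, 0.0599, 0.0791]
eef_rot: [0.122, 0.993, -0.001, -0.0]
wrist_force: [-2.0, -4.3, 4.0]
finger_gap: 0.283
```

```bash
python3 -c "
from h import *
togo((.673,.061,.0785),166)
"
```

```text
slide [0.4 1.1 0.6] rot [-0.02 -0.   -0.  ]
t 14.2 tcp [0.6732 0.0599 0.0791] yaw 165.98 F [-2.  -4.3  4. ] M [-0.78  0.39  0.02] gap 0.283 j [-0.03  0.49  1.5  -0.    1.15 -1.35]
```

{"method": "move_arm", "body": {
  "plan": [
    {"grip": 0, "slide": [0, -1, 0], "rotation": [0, 0, 0.5]},
    {"grip": 0, "slide": [0, -1, 0.1], "rotation": [0, 0, 1.2]},
    {"grip": 0, "slide": [0, -1, 0.15], "rotation": [0, 0, 2]},
    {"grip": 0, "slide": [0, -1, 0.2], "rotation": [0, 0, 2.8]},
    {"grip": 0, "slide": [0, -1, 0.3], "rotation": [0, 0, 3.6]},
    {"grip": 0, "slide": [0, -1, 0.3], "rotation": [0, 0, 4.4]}
  ]
}}

```text
time_s: 14.8
tcp_pos: [0.6733, 0.0603, 0.0787]
eef_rot: [0.31, 0.951, 0.0, 0.0]
wrist_force: [0.1, -1.3, 2.7]
finger_gap: 0.285
```

```bash
python3 -c "
from h import *
togo((.673,.061,.0785),96)
"
```

```text
slide [0.7 0.3 0.2] rot [0.01 0.   9.57]
t 14.8 tcp [0.6733 0.0603 0.0787] yaw 143.83 F [ 0.1 -1.3  2.7] M [0.03 0.02 0.02] gap 0.285 j [-0.03  0.49  1.5   0.    1.15 -0.97]
```

{"method": "move_arm", "body": {
  "plan": [
    {"grip": 0, "slide": [0, 0, 0.1], "rotation": [0, 0, 0.7]},
    {"grip": 0, "slide": [0, 0, 0.1], "rotation": [0, 0, 1.4]},
    {"grip": 0, "slide": [0, 0, 0.2], "rotation": [0, 0, 2.1]},
    {"grip": 0, "slide": [0, 0, 0.2], "rotation": [0, 0, 2.8]},
    {"grip": 0, "slide": [0, 0, 0.3], "rotation": [0, 0, 3.5]}
  ]
}}

```text
time_s: 15.3
tcp_pos: [0.6737, 0.0607, 0.0786]
eef_rot: [0.451, 0.892, 0.001, 0.001]
wrist_force: [1.2, 1.7, 2.5]
finger_gap: 0.283
```

```bash
python3 -c "
from h import *
togo((.673,.061,.0785),96)
"
```

```text
slide [ 0.7 -0.4  0.1] rot [0.02 0.   6.07]
t 15.3 tcp [0.6737 0.0607 0.0786] yaw 126.36 F [1.2 1.7 2.5] M [ 0.21 -0.16  0.07] gap 0.283 j [-0.03  0.49  1.5   0.    1.15 -0.66]
```

{"method": "move_arm", "body": {
  "plan": [
    {"grip": 0, "slide": [0, 0, 0.1], "rotation": [0, 0, 0.7]},
    {"grip": 0, "slide": [0, 0, 0.1], "rotation": [0, 0, 1.4]},
    {"grip": 0, "slide": [0, 0, 0.2], "rotation": [0, 0, 2.1]},
    {"grip": 0, "slide": [0, 0, 0.2], "rotation": [0, 0, 2.8]},
    {"grip": 0, "slide": [0, 0, 0.3], "rotation": [0, 0, 3.5]},
    {"grip": 0, "slide": [0, 0, 0.3], "rotation": [0, 0, 4.2]}
  ]
}}

```text
time_s: 15.9
tcp_pos: [0.6743, 0.0609, 0.0784]
eef_rot: [0.606, 0.795, 0.001, 0.001]
wrist_force: [3.8, 2.1, 0.4]
finger_gap: 0.28
```

```bash
python3 -c "
from h import *
togo((.673,.061,.0785),96)
"
```

```text
slide [ 0.4 -1.2 -0.1] rot [ 0.04 -0.    1.88]
t 15.9 tcp [0.6743 0.0609 0.0784] yaw 105.39 F [3.8 2.1 0.4] M [ 0.38 -0.47  0.25] gap 0.28 j [-0.03  0.49  1.5   0.    1.15 -0.3 ]
```

{"method": "move_arm", "body": {
  "plan": [
    {"grip": 0, "slide": [0, 0.7, 0], "rotation": [0, 0, 0.6]},
    {"grip": 0, "slide": [0, 0.7, 0], "rotation": [0, 0, 1.2]},
    {"grip": 0, "slide": [0, 0.7, 0.1], "rotation": [0, 0, 1.8]},
    {"grip": 0, "slide": [0, 0.7, 0.1], "rotation": [0, 0, 2.4]},
    {"grip": 0, "slide": [0, 0.7, 0.2], "rotation": [0, 0, 3.0]},
    {"grip": 0, "slide": [0, 0.7, 0.2], "rotation": [0, 0, 3.6]}
  ]
}}

```text
time_s: 16.5
tcp_pos: [0.6749, 0.061, 0.0783]
eef_rot: [0.723, 0.691, 0.001, 0.001]
wrist_force: [3.4, 1.9, 0.1]
finger_gap: 0.289
```

```bash
python3 -c "
from h import *
togo((.673,.061,.0785),70)
d=cam('side'); save(d,'pics/s10.png',(245,140,355,270),4.5)
"; python3 ptr.py|grep -A5 side
```

```text
slide [-0.1 -1.9 -0.2] rot [ 0.03 -0.01  3.49]
t 16.5 tcp [0.6749 0.061  0.0783] yaw 87.43 F [3.4 1.9 0.1] M [ 0.23 -0.43  0.46] gap 0.289 j [-0.03  0.49  1.5   0.    1.15  0.02]
side lines [-0.12 14.69 29.66 44.75]
  tip r 0.252 ang 29.56 str 55.0
  tip r 0.254 ang 29.6 str 46.0
  tip r 0.256 ang 29.61 str 36.0
  tip r 0.258 ang 29.5 str 29.0
top lines [ 0.04 14.94 31.4    nan]ptr.py:18: RuntimeWarning: invalid value encountered in scalar divide
  p=g[s][:,w].sum(2).mean(0); k=np.clip(np.median(p)-5-p,0,None); out.append((k*A[w]).sum()/k.sum())
```

View pics/s10.png

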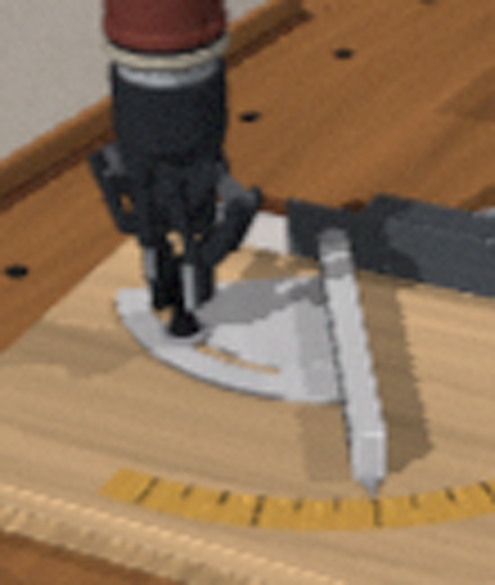

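{"method": "move_arm", "body": {
  "plan": [
    {"grip": 0, "slide": [0, -0.5, 0.1], "rotation": [0, 0, 0.6]},
    {"grip": 0, "slide": [0, -0.5, 0.1], "rotation": [0, 0, 1.2]},
    {"grip": 0, "slide": [0, -0.5, 0.2], "rotation": [0, 0, 1.7]},
    {"grip": 0, "slide": [0, -0.5, 0.2], "rotation": [0, 0, 2.2]}
  ]
}}

```text
time_s: 17.05
tcp_pos: [0.6751, 0.061, 0.0782]
eef_rot: [0.785, 0.619, 0.002, 0.001]
wrist_force: [6.7, 2.2, 0.1]
finger_gap: 0.283
```

```bash
python3 -c "
from h import *
togo((.673,.061,.0785),72)
"
```

```text
slide [-0.5 -2.1 -0.3] rot [ 0.05 -0.02  0.9 ]
t 17.05 tcp [0.6751 0.061  0.0782] yaw 76.52 F [6.7 2.2 0.1] M [ 0.39 -1.02  0.58] gap 0.283 j [-0.03  0.49  1.5   0.    1.15  0.21]
```

{"method": "move_arm", "body": {
  "plan": [
    {"grip": 0, "slide": [0, -0.5, 0], "rotation": [0, 0, 0.2]},
    {"grip": 0, "slide": [0, -0.5, 0], "rotation": [0, 0, 0.4]},
    {"grip": 0, "slide": [0, -0.5, 0], "rotation": [0, 0, 0.6]}
  ]
}}

```text
time_s: 17.35
tcp_pos: [0.6751, 0.061, 0.0781]
eef_rot: [0.801, 0.599, 0.002, 0.002]
wrist_force: [9.4, 3.0, -2.1]
finger_gap: 0.282
```

```bash
python3 -c "
from h import *
togo((.673,.061,.0785),72)
d=cam('side'); save(d,'pics/s11.png',(245,140,355,270),4.5)
"
```

```text
slide [-0.6 -2.1 -0.4] rot [ 0.06 -0.02  0.32]
t 17.35 tcp [0.6751 0.061  0.0781] yaw 73.58 F [ 9.4  3.  -2.1] M [ 0.4  -1.39  0.6 ] gap 0.282 j [-0.03  0.49  1.5   0.    1.15  0.26]
```

View pics/s11.png

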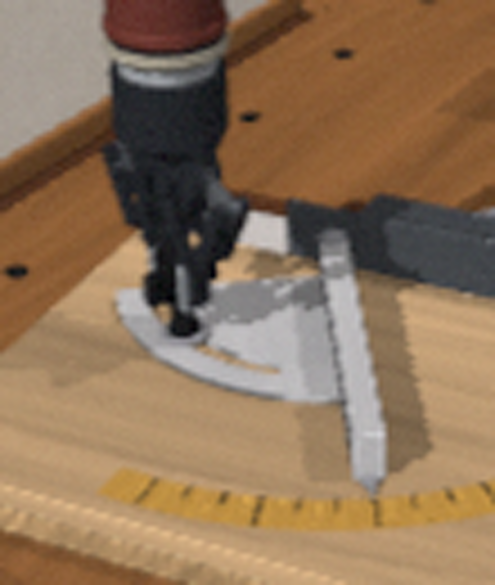

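The moment reads 0.60 N·m at about 1.0 rad past the bite, which is firm. The pointer (374,488) is still on the line. I'll release and back off.

{"method": "move_arm", "body": {
  "plan": [
    {"grip": 20, "slide": [0, 0, 0], "rotation": [0, 0, 0]},
    {"grip": 35, "slide": [0, 0, 0], "rotation": [0, 0, 0]},
    {"grip": 55, "slide": [0, 0, 0], "rotation": [0, 0, 0]},
    {"grip": 55, "slide": [0, 0, 0], "rotation": [0, 0, 0]},
    {"grip": 55, "slide": [0, 0, -40], "rotation": [0, 0, 0]},
    {"grip": 55, "slide": [0, 0, -85], "rotation": [0, 0, 0]},
    {"grip": 55, "slide": [0, 0, -130], "rotation": [0, 0, 0]},
    {"grip": 55, "slide": [0, 0, -160], "rotation": [0, 0, 0]}
  ]
}}

```text
time_s: 18.2
tcp_pos: [0.6734, 0.0604, 0.2412]
eef_rot: [0.801, 0.598, 0.001, 0.001]
wrist_force: [-0.2, 0.3, 0.3]
finger_gap: 0.64
```

```bash
python3 -c "
from h import *
togo((.45,-.35,.24),73)
"
```

```text
slide [-457.   -97.7    0.5] rot [ 0.04 -0.01  0.1 ]
t 18.2 tcp [0.6734 0.0604 0.2412] yaw 73.51 F [-0.2  0.3  0.3] M [-0.01 -0.03  0.01] gap 0.64 j [-0.03  0.34  1.38 -0.    1.42  0.26]
```

Next I'll move the arm aside so both cameras can see the fence.

{"method": "move_arm", "body": {
  "plan": [
    {"grip": 55, "slide": [-457, -98, 0], "rotation": [0, 0, 0]},
    {"grip": 55, "slide": [-457, -98, 0], "rotation": [0, 0, 0]},
    {"grip": 55, "slide": [-457, -98, 0], "rotation": [0, 0, 0]},
    {"grip": 55, "slide": [-457, -98, 0], "rotation": [0, 0, 0]},
    {"grip": 55, "slide": [-457, -98, 0], "rotation": [0, 0, 0]},
    {"grip": 55, "slide": [-457, -98, 0], "rotation": [0, 0, 0]},
    {"grip": 55, "slide": [-457, -98, 0], "rotation": [0, 0, 0]},
    {"grip": 55, "slide": [-457, -98, 0], "rotation": [0, 0, 0]}
  ]
}}

```text
time_s: 19.0
tcp_pos: [0.4796, -0.292, 0.2372]
eef_rot: [0.801, 0.598, -0.0, -0.0]
wrist_force: [1.3, -0.6, 0.5]
finger_gap: 0.646
```

```bash
python3 ptr.py; python3 -c "
from h import *
d=cam('top'); save(d,'pics/t12.png',(250,140,390,275),5.5)
d=cam('side'); save(d,'pics/s12.png',(300,225,360,270),13)
print(observe()['time_s'])
"; ls pics/pol_top*
```

```text
side lines [-0.13 14.69 29.65 44.72]
  tip r 0.252 ang 29.56 str 55.0
  tip r 0.254 ang 29.61 str 48.0
  tip r 0.256 ang 29.63 str 38.0
  tip r 0.258 ang 29.54 str 31.0
top lines [ 0.05 14.95 30.   45.18]
  tip r 0.252 ang 29.76 str 49.0
  tip r 0.254 ang 29.77 str 33.0
  tip r 0.256 ang 29.72 str 27.0
  tip r 0.258 ang 29.71 str 29.0
19.2
pics/pol_top_1200.png
pics/pol_top_1290.png
pics/pol_top_1664.png
pics/pol_top_1910.png
```

View pics/t12.png

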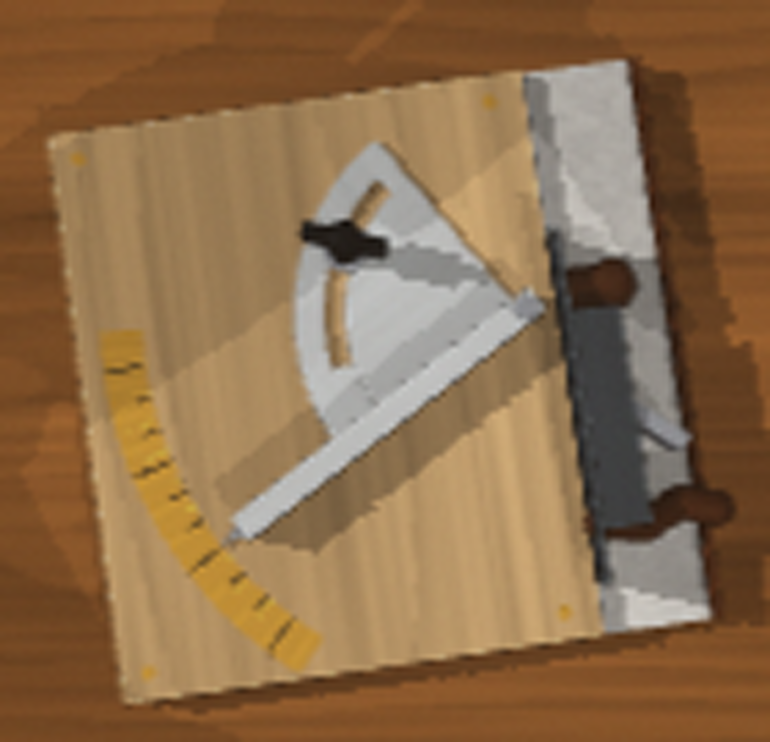

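View pics/s12.png

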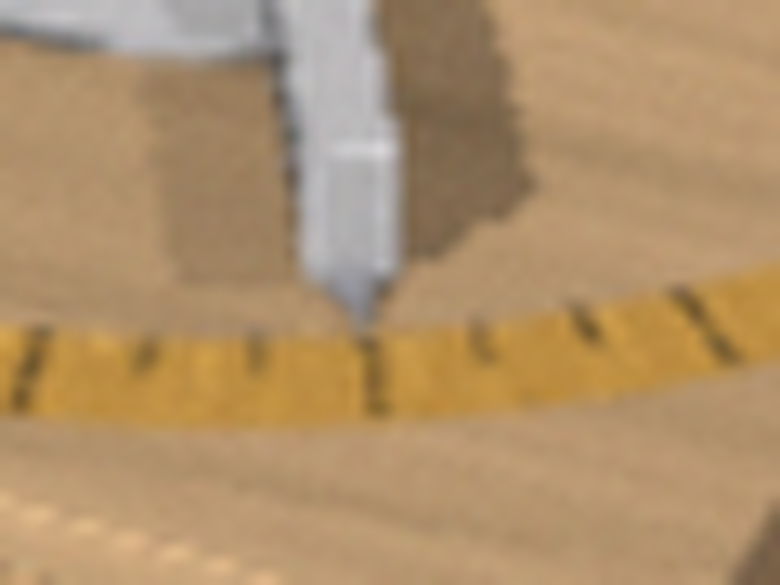

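The top view shows the pointer at (233,540) pointing at the 30° line (203,561), 0.25° short. The side view makes it 0.1° short. Nothing else has moved, so I'll hand in.

```bash
python3 -c "
from h import *
print(job_done())"
```

```text
the job is handed in; nothing more can be done
None
```

The fence is set at about 29.8° and the knob is tightened firmly again. I handed the job in at about 19 s on the robot's clock.

- **Slackening:** I turned the knob counter-clockwise 71°, until the moment dropped to about 0.01 N·m. Only then did I move the fence.
- **Setting:** I held the bar near its free end, swung it around the pivot to the 30° line and let go.
- **Tightening:** I turned the knob clockwise slowly. The collar began to bite at a tool yaw of about 130°, and I stopped at 73.6°. That is about 1.0 rad past the bite, where the moment read 0.60 N·m against a firm value of 0.58 (0.43 to 0.72).

**Last checks, with the arm clear:**
- **Pointer:** it is about 0.1° short of the 30° line in the side view and about 0.25° short in the top view. The small disagreement is close to the pixel resolution. The side reading did not change during tightening.
- **Clamping force:** the angle past the bite suggests about 71 N and the moment about 80 N, both within 58 to 98 N. The wings ended 3 to 4° off the jaw angle, so the jaws may have slipped slightly; I went by the moment.
- **Other items:** the arm kept away from the plane, batten, mallet and try square. In the final pictures the plane lies as before; I did not look at the other three again.

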